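Pour bearing balls into the demagnetiser tray and hold it on the stop

TASK

Pour the six steel bearing balls from the white cup into the blue tray on the demagnetiser, and stand the empty cup back upright on the bench. The demagnetiser only runs while the tray is held in: then push the tray along its rails against the sprung plunger until it is firmly on the red stop pads, without ramming it, and finish with the gripper still holding it pressed there. Do not disturb the jar, wrench, screwdriver or gasket.

Things in the scene. Friction and masses are not known exactly. Their poses are not given: they have to be found in the camera images.
- demag: Bench demagnetiser, fixed. Grey bed 280 x 150 mm, top 12 mm above the bench; origin at the centre of its underside, x along the two rails towards the green end block (the way the tray is pushed). Rails 12 mm above the bed, 103.6 mm apart inside, x = -100 to 90 mm. Block x = 100 to 135 mm, top 62 mm above the bench, with two red stop pads, faces at x = 90 mm, and the sprung plunger between them
- stop: The two red stop pads, rigid parts of the demagnetiser (origin same as demag; their faces at x = 90 mm). The tray's far wall lands on them when the tray centre is at x = 30 mm in the demagnetiser's frame
- plunger (a joint): How far the sprung plunger is pressed, in m: 0 out, 0.016 when the tray meets the stop pads. Spring about 4 N at first touch and 8 N at the stop; it pushes the tray back if let go . With friction it takes a push of 11 to 16 N in all to reach the stop pads, and about 20 N keeps it firmly there
- plunger_tip (a point): Centre of the front face of the steel plunger, 16 mm diameter, 22 mm above the bed; unpressed it stands 16 mm in front of the stop pads
- tray: Loose blue open tray 120 (x) x 100 (y) x 40 mm tall, walls and floor 4 mm, about 0.2 kg, lying on the bed between the rails, its x axis along the demagnetiser's x. Origin at the centre of its underside. It carries an orange grip block at its near end (-x)
- tray_grip (a point): Top centre of the orange grip block on the tray's near (-x) wall: 28 mm long (x), 20 mm wide (y), from 10 to 55 mm above the tray's underside, centre 73 mm from the tray's centre; it can be pinched from above or pushed
- cup: Loose white plastic cup, round, 66 mm outside diameter, straight-sided, 55 mm tall, wall 3 mm, floor 5 mm, about 0.1 kg, stands upright on the bench with six steel balls in it. Origin at the centre of its underside, z up out of its mouth. The balls start to roll out at about 90 degrees of tilt and are all out by about 115
- jar: Bystander: closed jar with yellow label and black cap, 64 mm diameter, 85 mm tall, standing; origin at the underside
- wrench: Bystander: loose steel wrench lying on the bench
- screwdriver: Bystander: loose screwdriver lying on the bench
- gasket: Bystander: flat steel gasket ring, 110 mm diameter, 4 mm thick, lying on the bench
- ball0_center (a point): Centre of polished steel bearing ball 0, 16 mm diameter, 17 g; starts in the cup
- ball1_center (a point): Centre of polished steel bearing ball 1, 16 mm diameter, 17 g; starts in the cup
- ball2_center (a point): Centre of polished steel bearing ball 2, 16 mm diameter, 17 g; starts in the cup
- ball3_center (a point): Centre of polished steel bearing ball 3, 16 mm diameter, 17 g; starts in the cup
- ball4_center (a point): Centre of polished steel bearing ball 4, 16 mm diameter, 17 g; starts in the cup
- ball5_center (a point): Centre of polished steel bearing ball 5, 16 mm diameter, 17 g; starts in the cup
Not all that is in view belongs to the job. What is shaped like the tray but pink or yellow is not meant. Leave any orange look-alike of the cup alone.

How it is judged:
On the way, in this order (a step that is already met when the one before it is completed fails the run):
1. the cup is lifted and tipped (height (world z) of cup above 0.04 m and angle between cup's own z axis and vertical above 0.7 rad).
2. all six balls are in the tray (x of ball0_center in the frame of tray between -0.056 and 0.056 m and y of ball0_center in the frame of tray between -0.046 and 0.046 m and z of ball0_center in the frame of tray between 0.005 and 0.036 m and x of ball1_center in the frame of tray between -0.056 and 0.056 m and y of ball1_center in the frame of tray between -0.046 and 0.046 m and z of ball1_center in the frame of tray between 0.005 and 0.036 m and x of ball2_center in the frame of tray between -0.056 and 0.056 m and y of ball2_center in the frame of tray between -0.046 and 0.046 m and z of ball2_center in the frame of tray between 0.005 and 0.036 m and x of ball3_center in the frame of tray between -0.056 and 0.056 m and y of ball3_center in the frame of tray between -0.046 and 0.046 m and z of ball3_center in the frame of tray between 0.005 and 0.036 m and x of ball4_center in the frame of tray between -0.056 and 0.056 m and y of ball4_center in the frame of tray between -0.046 and 0.046 m and z of ball4_center in the frame of tray between 0.005 and 0.036 m and x of ball5_center in the frame of tray between -0.056 and 0.056 m and y of ball5_center in the frame of tray between -0.046 and 0.046 m and z of ball5_center in the frame of tray between 0.005 and 0.036 m), for 0.2 s.
3. the cup is stood upright on the bench again and let go (height (world z) of cup below 0.004 m and angle between cup's own z axis and vertical below 0.1 rad and contact force between the fingers and cup below 0.1 N), for 0.2 s.
4. the tray is pressed on to the stop pads (x of tray in the frame of demag above 0.0275 m and z of tray in the frame of demag below 0.018 m and angle between the x axis of tray and the x axis of demag, either way round below 0.06 rad and value of joint plunger above 0.0135 m and contact force between tray and stop above 1 N and contact force between the fingers and tray above 3 N), for 0.2 s.
At the end, for the whole second after the job is handed in: All six balls in the tray; the cup upright (0.1 rad) on the bench, released; the tray flat between the rails within 2.5 mm of the stop, plunger pressed 13.5 mm or more, tray on the stop pads with over 1 N and fingers on the tray with over 3 N, all at rest (all of step 2 and all of step 3 and all of step 4 and linear speed of each of tray, cup below 0.01 m/s); the arm keeps its last pose, push and grip.
It fails at once if the jar is disturbed (moved over 25 mm) (distance of jar from where it was at the start of the episode above 0.025 m).
It fails at once if the wrench is disturbed (moved over 25 mm) (distance of wrench from where it was at the start of the episode above 0.025 m).
It fails at once if the screwdriver is disturbed (moved over 25 mm) (distance of screwdriver from where it was at the start of the episode above 0.025 m).
It fails at once if the gasket is disturbed (moved over 25 mm) (distance of gasket from where it was at the start of the episode above 0.025 m).
It fails at once if the tray is rammed against the stop pads (over 45 N) (contact force between tray and stop above 45 N).
It also fails if it takes over 64 s, if anything falls off the work surface, if the arm or the gripper's body presses on something with over 40 N, if the wrist force passes 120 N, or if a joint passes its speed limit or range.

ROBOT

A 6-joint arm with a two-finger parallel gripper is mounted at the origin on the work surface. World frame = base frame: x ahead of the robot, y to its left, z up, the work surface at z = 0. Lengths are in m, angles in rad, forces in N, time in s.
With the tool pointing down it reaches from about 0.3 to 0.85 m from the base axis. Payload 5.4 kg.
Tool frame: the origin (TCP) lies on the centre line of the jaws, within the pads' length; the fingertips stand 17 mm ahead of it and the grasp point (between the pads) lies 2 mm behind it; x points along the fingers, z is the direction in which the jaws open and shut, and the axes are right-handed (so a half turn about x gives the same grasp; the last joint's range is limited). The gripper opens to 85 mm and grips with 20 to 120 N. Pads are 22 mm wide; open, the fingers measure 114 mm over their backs; the gripper's body (76 mm by 85 mm) begins 54 mm behind the grasp point. The pads swing forward as they close: fully open they stand 13 mm farther back than shut.
Start: joints at [0.97, 0.158, 1.597, -0, 1.386, -0.21], TCP at [0.219, 0.532, 0.248] pointing down, gripper open.
Joint ranges: [-2.91, 2.91], [-0.94, 2.29], [0.18, 2.7], [-1.29, 4.43], [0.17, 2.64], [-3, 3]. Speed limits (rad/s): [2.57, 2.57, 3.14, 3.14, 3.14, 3.14].

INTERFACE

Orientations are given as a rotation vector (axis times angle).
In Python, from plant import get_state, get_image, calibration, hand_in gives the robot as it stands.
- The arm moves only by the tool drive_tool, never from a script. Its argument "moves" is a list of rows, each a list of 6 numbers: the shift along the world's x, y, z in m, then the turn, a rotation vector about the world's x, y, z in rad. A call has 1 to 20 rows; each row shifts and turns the commanded pose from where the row before left it; what a row does not reach is not made up. A row lasts 1/12 s, in which the tool goes at most 41.7 mm and 7.16 degrees, less where a joint would pass 70% of its speed; a pose out of reach is approached as far as the arm can. A call is refused whole if a number of a shift passes 0.0417 or a number of a turn 0.125, either way. A call with a gripper value outside its range is refused whole. "claw" is the opening, from 0 (shut) to 1 (fully open), set as the call begins (left out, the last holds). The fingers move at their own pace and stop on an object; the grip force is fixed at half the most. Time passes only in rows, so rows that do not move let the fingers close. It gives the time, the measured TCP pose, the force and the opening at its end, in the units of the state.
- get_state(): the state, without advancing time (a new reading comes with each control period).
- get_image(name): name is "scene" or "top" or "wrist"; returns the picture (384x512x3 uint8, red, green, blue); there is no depth.
- calibration(name): a dict with "fov_y" (degrees; the focal length in pixels is half the picture's height over the tangent of half this angle, whatever the lens; pixels are square), "cx", "cy" (the principal point, pixels), "k1" (the pictures are not rectified: a ray, as slopes to the right and down, at radius r is drawn at 1 + k1 r^2 times it, then the intrinsics apply), "camera_from_world" (4x4, takes a point from world to camera coordinates). Camera axes: x right, y up, looking along -z (the intrinsics and any distortion apply to the point x, -y, -z); pixel columns grow to the right and rows downward; lengths in m; the calibration is good to about 2 mm. A picture is of the moment at which its call begins: read the wrist's pose just before it. calibration takes no time and is no camera call; for the wrist camera it gives the pose at the moment of the call.
- hand_in(): hands the job in, once; it reports no verdict.
The state is a dict: "time_s": time; "joints": joint angles; "joint_vel": joint speeds; "tau": joint torques, N m; "tcp_pos": TCP position; "orientation": TCP orientation; "contact_force": force on the tool from outside, world axes, zero at the start; "torque": the same for the moment, N m; "opening": finger opening in m.
Only numpy, scipy, OpenCV 4.12 (cv2) and the standard library are available. Lean on these libraries where they do the work, as an engineer would, in place of code of your own. Each camera call takes 0.05 s, during which the arm holds its last target. There are 200 camera calls.

## Working session

There is one attempt and no reset: what is moved stays moved. The work goes in short steps, Python scripts to look and compute and a tool call to move; the robot and the scene stay as the last step left them, time stands still between calls to the robot, and variables do not carry over. Pictures are saved under pics/ and viewed, about 8 in all and at most 12, crops included, and the job is handed in when it is done.

Besides the shell and the picture viewer there is one more tool, called after ">>>" as name(argument=value, ...), one argument or row to a line, values as JSON. drive_tool: Moves the arm, as the interface text tells. Its arguments: {"type":"object","properties":{"moves":{"type":"array","items":{"type":"array","items":{"type":"number"}}},"claw":{"type":"number"}},"required":["moves"]}

```bash
mkdir -p pics; cat > h.py <<'E'
import sys; sys.path.insert(0,'.')
import numpy as np, cv2
from plant import get_state, get_image, calibration, hand_in
def K(c): 
    f=192/np.tan(np.radians(c['fov_y'])/2); return f
def proj(c,P):
    P=np.atleast_2d(P); T=np.array(c['camera_from_world']); q=P@T[:3,:3].T+T[:3,3]
    s=np.c_[q[:,0]/-q[:,2],-q[:,1]/-q[:,2]]; r2=(s**2).sum(1,keepdims=True)
    return s*(1+c['k1']*r2)*K(c)+[c['cx'],c['cy']]
def unproj(c,uv,z):
    uv=np.atleast_2d(uv).astype(float); d=(uv-[c['cx'],c['cy']])/K(c); s=d.copy()
    for _ in range(30): s=d/(1+c['k1']*(s**2).sum(1,keepdims=True))
    T=np.array(c['camera_from_world']); R=T[:3,:3]; o=-R.T@T[:3,3]
    w=np.c_[s[:,0],-s[:,1],-np.ones(len(s))]@R
    return o+w*((np.asarray(z)-o[2])/w[:,2])[:,None]
def save(im,n): cv2.imwrite(f'pics/{n}.png',im[:,:,::-1])
E
python3 - <<'E'
from h import *
a=get_image('top');b=get_image('scene')
np.save('top0.npy',a);np.save('scene0.npy',b)
save(a,'top0');save(b,'scene0')
for n in('top','scene'):
    c=calibration(n);T=np.array(c['camera_from_world']);print(n,K(c),c['k1'],-T[:3,:3].T@T[:3,3])
print(get_state())
E
```

```text
top 430.85172679083365 -0.006239994988315072 [ 0.4441036  -0.00411478  1.27332062]
scene 408.7811820280694 -0.13352970139008943 [0.94348802 0.37617667 1.00607041]
{'time_s': 0.1, 'joints': array([ 9.69913657e-01,  1.59014801e-01,  1.59814079e+00,  9.82140322e-06,
        1.38618736e+00, -2.10121022e-01]), 'joint_vel': array([-0.00028519, -0.00175167, -0.00315627, -0.00140024, -0.00213253,
        0.00061115]), 'tau': array([-6.40162289e-04, -3.96995687e+01, -3.32335103e+01, -3.40616916e-04,
        4.27104678e-03, -6.37381220e-06]), 'tcp_pos': array([0.21873891, 0.53120313, 0.24738189]), 'orientation': array([-0.91746571,  1.37076655,  0.91641081]), 'contact_force': array([0.02728927, 0.77297376, 0.37254229]), 'torque': array([ 0.04145086, -0.00512698,  0.01757126]), 'opening': 0.08539746574855166}
```

View pics/top0.png

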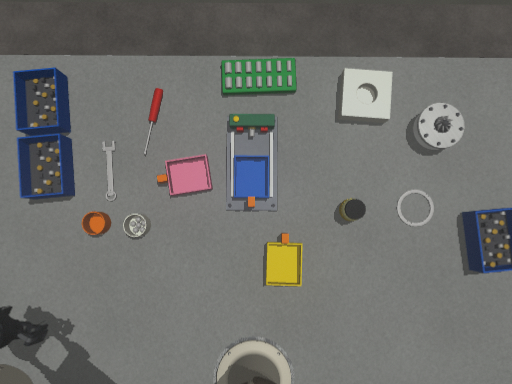

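View pics/scene0.png

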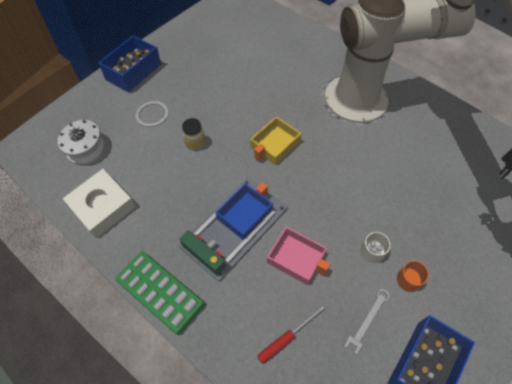

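White cup with balls is at top (135,226); the orange look-alike is at (96,223). The blue tray is on the demagnetiser at (251,178). The pink (188,176) and yellow (284,264) trays and the blue bins at the edges are not meant. I'll confirm in a crop and measure.

```bash
python3 - <<'E'
from h import *
a=np.load('top0.npy');c=calibration('top')
crop=a[95:245,80:290];save(cv2.resize(crop,None,fx=3.8,fy=3.8,interpolation=cv2.INTER_CUBIC),'crop0')
hsv=cv2.cvtColor(a,cv2.COLOR_RGB2HSV)
def blob(m,box):
    x0,y0,x1,y1=box; k=np.zeros_like(m);k[y0:y1,x0:x1]=m[y0:y1,x0:x1]
    n,l,s,ce=cv2.connectedComponentsWithStats(k); i=1+np.argmax(s[1:,4]); return (l==i).astype(np.uint8),s[i],ce[i]
blue=cv2.inRange(hsv,(105,120,60),(125,255,255));m,s,ce=blob(blue,(225,145,280,210));print('blue',s,ce)
cn=max(cv2.findContours(m,0,1)[0],key=cv2.contourArea);r=cv2.minAreaRect(cn);print(r);print(unproj(c,cv2.boxPoints(r),0.052).round(4))
org=cv2.inRange(hsv,(5,150,120),(20,255,255));m,s,ce=blob(org,(240,190,262,212));print('orange',s,ce,unproj(c,ce,.067))
grn=cv2.inRange(hsv,(60,80,20),(90,255,255));m,s,ce=blob(grn,(222,108,280,135));print('green',s,ce,unproj(c,ce,.06))
cn=max(cv2.findContours(m,0,1)[0],key=cv2.contourArea);print(cv2.minAreaRect(cn))
red=cv2.inRange(hsv,(0,150,80),(4,255,255));m=red[120:140,225:280];ys,xs=np.nonzero(m);print('red',xs.min()+225,xs.max()+225,ys.min()+120,ys.max()+120)
wh=cv2.inRange(hsv,(0,0,165),(180,40,255));m,s,ce=blob(wh,(118,208,155,245));print('cup',s)
cn=max(cv2.findContours(m,0,1)[0],key=cv2.contourArea);e=cv2.minEnclosingCircle(cn);print(e,unproj(c,e[0],.055))
print(unproj(c,[e[0][0]+e[1],e[0][1]],.055))
b=np.load('scene0.npy');c2=calibration('scene')
m2=cv2.inRange(cv2.cvtColor(b,cv2.COLOR_RGB2HSV),(0,0,165),(180,40,255));m,s,ce=blob(m2,(355,225,395,268));print('cup scene',s)
cn=max(cv2.findContours(m,0,1)[0],key=cv2.contourArea);e=cv2.fitEllipse(cv2.convexHull(cn));print(e,unproj(c2,e[0],.055))
E
```

```text
blue [ 234  155   35   43 1393] [250.87437186 176.8356066 ]
((250.99996948242188, 175.99998474121094), (41.99999237060547, 33.99999237060547), 90.0)
[[ 0.6363  0.0609  0.052 ]
 [ 0.6368 -0.0364  0.052 ]
 [ 0.5165 -0.0368  0.052 ]
 [ 0.516   0.0597  0.052 ]]
orange [248 197   7  10  69] [250.95652174 201.43478261] [[0.50290218 0.01132289 0.067     ]]
green [230 114  44  12 428] [252.83878505 119.46495327] [[0.73787017 0.00755714 0.06      ]]
((251.4809112548828, 119.45753479003906), (43.379024505615234, 10.865571975708008), 2.385944128036499)
red 237 267 127 130
cup [129 225   7   9  20]
((131.5, 229.0), 4.717090606689453) [[0.423855   0.34760365 0.055     ]]
[[0.42393294 0.33429894 0.055     ]]
cup scene [376 250   9   5  22]
((380.2987060546875, 252.93505859375), (4.713103771209717, 9.427567481994629), 63.93749237060547) [[0.45368408 0.35774719 0.055     ]]
```

View pics/crop0.png

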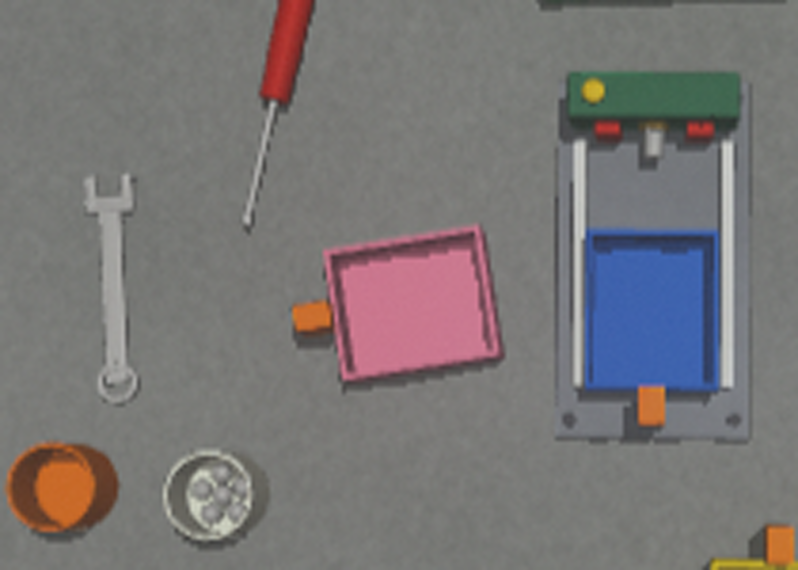

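The crop confirms it: the white cup with six grey balls has its rim centred at crop (209,497), and the orange cup at (62,487) is empty. The blue tray with its orange grip at crop (651,405) sits between the white rails. Next I'll turn these into positions.

```bash
python3 - <<'E'
from h import *
from scipy.spatial.transform import Rotation as Ro
c=calibration('top')
def cp(u,v): return [80+(u+.5)/3.8-.5,95+(v+.5)/3.8-.5]
for n,u,v,z in [('cuprim',209.5,497,.055),('cupL',163,497,.055),('cupR',256,497,.055),('orangerim',52,488,.055),('grip',651,400,.067),('railL top',580,140,.024),('railL bot',578,386,.024),('railR top',727,140,.024),('railR bot',728,386,.024),('bedBL',555,438,.012),('bedBR',750,438,.012),('trayTL',588,231,.052),('trayTR',718,231,.052),('trayBL',582,389,.052),('trayBR',717,389,.052),('padL',607,137,.034),('padR',701,137,.034),('pink corner',342,382,.04),('pinkgrip',296,317,.05),('wrench',117,400,0),('jar',0,0,0)]:
    print(n,unproj(c,cp(u,v),z)[0].round(4))
# scene: cup rim fit using predicted rim, crop for check
print('jar',unproj(c,[353,210],.085))
s=get_state();R=Ro.from_rotvec(s['orientation']).as_matrix();print(R.round(3))
b=np.load('scene0.npy');c2=calibration('scene')
X=unproj(c,cp(209.5,497),.055)[0];t=np.linspace(0,2*np.pi,60)
rim=np.c_[X[0]+.033*np.cos(t),X[1]+.033*np.sin(t),0*t+.055]
k=np.r_[[cv2.resize(im,None,fx=5,fy=5,interpolation=cv2.INTER_CUBIC)for im in()]] if 0 else None
out=[]
for im,cc,(u,v) in ((np.load('top0.npy'),c,(135,226)),(b,c2,(377,248))):
    q=cv2.resize(im[v-32:v+32,u-32:u+32],None,fx=6,fy=6,interpolation=cv2.INTER_CUBIC)
    p=((proj(cc,rim)-[u-32,v-32]+.5)*6-.5)
    for w in p[::2]: cv2.circle(q,tuple(int(round(x)) for x in w),1,(255,0,0),-1)
    out.append(q)
q=cv2.resize(np.load('top0.npy')[100:216,222:286],None,fx=3.31,fy=3.31)  # demag
R=np.eye(3)
save(np.hstack(out),'cupcheck')
E
```

```text
cuprim [0.434  0.3387 0.055 ]
cupL [0.4338 0.3732 0.055 ]
cupR [0.4342 0.3041 0.055 ]
orangerim [0.4399 0.4559 0.055 ]
grip [0.5072 0.0114 0.067 ]
railL top [0.7104 0.0681 0.024 ]
railL bot [0.5199 0.0678 0.024 ]
railR top [ 0.7111 -0.0455  0.024 ]
railR bot [ 0.5205 -0.0469  0.024 ]
bedBL [0.4804 0.0858 0.012 ]
bedBR [ 0.4812 -0.0643  0.012 ]
trayTL [0.6351 0.0598 0.052 ]
trayTR [ 0.6356 -0.038   0.052 ]
trayBL [0.5159 0.0632 0.052 ]
trayBR [ 0.5165 -0.0377  0.052 ]
padL [0.7107 0.0469 0.034 ]
padR [ 0.7111 -0.0252  0.034 ]
pink corner [0.5209 0.2451 0.04  ]
pinkgrip [0.569  0.2786 0.05  ]
wrench [0.5084 0.4283 0.    ]
jar [0.8258 0.5313 0.    ]
jar [[ 0.47994096 -0.27042406  0.085     ]]
[[-0.001 -0.925  0.381]
 [-0.001  0.381  0.925]
 [-1.     0.    -0.002]]
```

View pics/cupcheck.png

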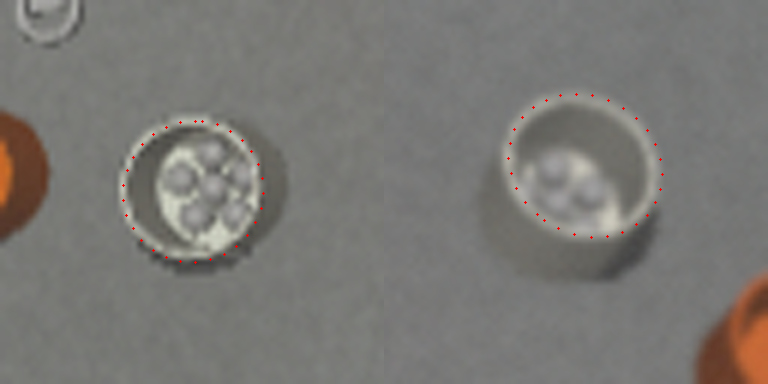

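The predicted rim matches in both views, so the cup is at (0.434, 0.338). The tray centre is at (0.576, 0.011), the grip at (0.503, 0.011), and the demagnetiser yaw is about 0. I'll take the cup with the tool inclined about 25° below horizontal and pour by rolling about the tool axis.

>>> drive_tool(
  moves=[
    [0.0095,-0.0116,0,0,0,0.117],
    [0.0095,-0.0116,0,0,0,0.117],
    [0.0095,-0.0116,0,0,0,0.117],
    [0.0095,-0.0116,0,0,0,0.117],
    [0.0095,-0.0116,0,0,0,0.117],
    [0.0095,-0.0116,0,0,0,0.117],
    [0.0095,-0.0116,0,0,0,0.117],
    [0.0095,-0.0116,0,0,0,0.117],
    [0.0095,-0.0116,0,0,0,0.117],
    [0.0095,-0.0116,0,0.07,-0.0894,0],
    [0.0095,-0.0116,0,0.07,-0.0894,0],
    [0.0095,-0.0116,0,0.07,-0.0894,0],
    [0.0095,-0.0116,0,0.07,-0.0894,0],
    [0.0095,-0.0116,0,0.07,-0.0894,0],
    [0.0095,-0.0116,0,0.07,-0.0894,0],
    [0.0095,-0.0116,0,0.07,-0.0894,0],
    [0.0095,-0.0116,0,0.07,-0.0894,0],
    [0.0095,-0.0116,0,0.07,-0.0894,0],
    [0.0095,-0.0116,0,0.07,-0.0894,0],
  ],
  claw=1,
)

```text
time_s: 1.68
tcp_pos: [0.3858, 0.3275, 0.2461]
orientation: [-1.643, -0.09, 0.972]
contact_force: [-0.7, 0.8, 0.4]
opening: 0.0856
```

```bash
cat >> h.py <<'E'
from scipy.spatial.transform import Rotation as Ro
def st():
    s=get_state();R=Ro.from_rotvec(s['orientation']).as_matrix();x=R[:,0]
    print('t',s['time_s'],'j',s['joints'].round(3),'p',s['tcp_pos'].round(4),'az',np.degrees(np.arctan2(x[1],x[0])).round(2),'el',np.degrees(np.arcsin(x[2])).round(2),'jaw',R[:,2].round(3),'F',s['contact_force'].round(2),'op',round(s['opening'],4));return s,R
E
python3 -c "from h import *;st()"
```

```text
t 1.6833 j [ 0.248 -0.71   2.561  0.86   0.491 -2.602] p [0.3858 0.3275 0.2461] az 39.27 el -32.59 jaw [-0.627  0.779  0.011] F [-0.72  0.82  0.36] op 0.0856
```

>>> drive_tool(
  moves=[
    [0.006,0,-0.011,0,0,0.055],
    [0.006,0,-0.011,0,0,0.055],
    [0.006,0,-0.011,0,0,0.055],
    [0.006,0,-0.011,0,0,0.055],
    [0.006,0,-0.011,0,0,0.055],
    [0.006,0,-0.011,0,0,0.055],
    [0.006,0,-0.011,0,0,0.055],
    [0.006,0,-0.011,0,0,0.055],
    [0,0,0,0,0,0],
    [0,0,0,0,0,0],
  ],
)

```text
time_s: 2.52
tcp_pos: [0.3848, 0.3547, 0.2353]
orientation: [-1.682, -0.305, 1.328]
contact_force: [-0.1, 0.3, -0.2]
opening: 0.0853
```

```bash
python3 -c "from h import *;st()"
```

```text
t 2.5167 j [ 0.136 -0.475  2.401  0.972  0.851 -2.994] p [0.3848 0.3547 0.2353] az 60.64 el -38.78 jaw [-0.86   0.509  0.027] F [-0.14  0.28 -0.25] op 0.0853
```

>>> drive_tool(
  moves=[
    [0,0,0,0.0459,0.0815,-0.0752],
    [0,0,0,0.0459,0.0815,-0.0752],
    [0,0,0,0.0459,0.0815,-0.0752],
    [0,0,0,0.0459,0.0815,-0.0752],
    [0,0,0,0.0459,0.0815,-0.0752],
    [0,0,0,0.0459,0.0815,-0.0752],
    [0,0,0,0.0459,0.0815,-0.0752],
    [0,0,0,0.0459,0.0815,-0.0752],
    [0,0,0,0.0459,0.0815,-0.0752],
    [0,0,0,0.0459,0.0815,-0.0752],
    [0,0,0,0.0459,0.0815,-0.0752],
    [0,0,0,0.0459,0.0815,-0.0752],
    [0,0,0,0.0459,0.0815,-0.0752],
    [0,0,0,0.0459,0.0815,-0.0752],
    [0,0,0,0.0459,0.0815,-0.0752],
    [0,0,0,0.0459,0.0815,-0.0752],
    [0,0,0,0.0459,0.0815,-0.0752],
    [0,0,0,0.0459,0.0815,-0.0752],
    [0,0,0,0.0459,0.0815,-0.0752],
    [0,0,0,0.0459,0.0815,-0.0752],
  ],
)

```text
time_s: 4.18
tcp_pos: [0.3842, 0.3545, 0.2346]
orientation: [0.409, 0.984, 0.663]
contact_force: [-0.0, 0.1, 0.6]
opening: 0.0854
```

>>> drive_tool(
  moves=[
    [0.006,-0.002,0,0.0459,0.0815,-0.0752],
    [0.006,-0.002,0,0.0459,0.0815,-0.0752],
    [0.006,-0.002,0,0.0459,0.0815,-0.0752],
    [0.006,-0.002,0,0.0459,0.0815,-0.0752],
    [0.006,-0.002,0,0.0459,0.0815,-0.0752],
    [0.006,-0.002,0,0.0459,0.0815,-0.0752],
    [0.006,-0.002,-0.01,0,0,0.05],
    [0.006,-0.002,-0.01,0,0,0.05],
    [0,0,-0.01,0,0,0.05],
    [0,0,-0.01,0,0,0.05],
    [0,0,-0.01,0,0,0],
    [0,0,-0.01,0,0,0],
    [0,0,0,0,0,0],
    [0,0,0,0,0,0],
  ],
)

```text
time_s: 5.35
tcp_pos: [0.4319, 0.3386, 0.1747]
orientation: [0.914, 1.314, 0.445]
contact_force: [0.1, 0.2, 0.6]
opening: 0.0855
```

```bash
python3 -c "from h import *;st()"
```

```text
t 5.35 j [ 0.014 -0.11   2.264  1.089  0.983 -0.304] p [0.4319 0.3386 0.1747] az 72.06 el -38.85 jaw [ 0.948 -0.317 -0.012] F [0.13 0.19 0.6 ] op 0.0855
```

>>> drive_tool(
  moves=[
    [0.001,0.001,-0.009,0.095,-0.031,0],
    [0.001,0.001,-0.009,0.095,-0.031,0],
    [0.001,0.001,-0.018,0,0,0],
    [0,0,-0.018,0,0,0],
    [0,0,-0.018,0,0,0],
    [0,0,-0.018,0,0,0],
    [0,0,0,0,0,0],
    [0,0,0,0,0,0],
  ],
)

```text
time_s: 6.02
tcp_pos: [0.4356, 0.3418, 0.0857]
orientation: [1.049, 1.229, 0.602]
contact_force: [0.3, -0.5, -0.1]
opening: 0.0853
```

```bash
python3 -c "
from h import *
st();c=calibration('wrist');im=get_image('wrist');c2=calibration('scene');b=get_image('scene')
q=np.hstack([im[:,:],cv2.resize(b[180:300,300:460],(512,384))]);save(cv2.resize(q,(800,300)),'pre')"
```

```text
t 6.0167 j [-0.061  0.246  2.291  1.479  1.043 -0.865] p [0.4356 0.3418 0.0857] az 72.04 el -27.36 jaw [ 0.949 -0.314 -0.012] F [ 0.32 -0.47 -0.09] op 0.0853
```

View pics/pre.png

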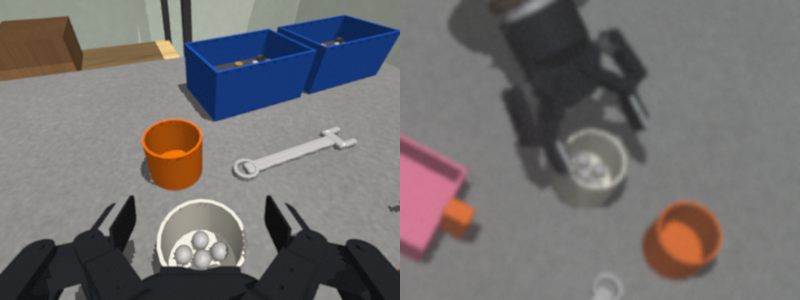

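The wrist view shows the white cup centred between the open fingers (px 201, finger mid about 200). The orange cup at (173,152) and the wrench are clear. I'll descend and grip.

>>> drive_tool(
  moves=[
    [0,0,-0.013,0,0,0],
    [0,0,-0.013,0,0,0],
    [0,0,-0.013,0,0,0],
    [0,0,-0.012,0,0,0],
    [0.001,0.003,0,0,0,0],
    [0,0,0,0,0,0],
    [0,0,0,0,0,0],
  ],
)

```text
time_s: 6.7
tcp_pos: [0.4377, 0.345, 0.0359]
orientation: [1.047, 1.226, 0.604]
contact_force: [0.3, 0.1, 0.3]
opening: 0.0854
```

>>> drive_tool(
  moves=[
    [0,0,0,0,0,0],
    [0,0,0,0,0,0],
    [0,0,0,0,0,0],
    [0,0,0,0,0,0],
    [0,0,0,0,0,0],
    [0,0,0,0,0,0],
    [0,0,0,0,0,0],
    [0,0,0,0,0,0],
    [0,0,0,0,0,0],
    [0,0,0,0,0,0],
  ],
  claw=0,
)

```text
time_s: 7.53
tcp_pos: [0.4375, 0.3449, 0.0359]
orientation: [1.048, 1.226, 0.605]
contact_force: [-2.7, -2.7, 6.1]
opening: 0.0653
```

```bash
python3 -c "
from h import *
st()"
```

```text
t 7.5333 j [-0.053  0.417  2.247  1.564  1.034 -1.017] p [0.4375 0.3449 0.0359] az 71.98 el -27.22 jaw [ 0.949 -0.314 -0.009] F [-2.71 -2.7   6.14] op 0.0653
```

```bash
cat > pour.py <<'E'
from h import *
s,R0=st(); p0=s['tcp_pos']; np.savez('grasp.npz',p=p0,R=R0,j=s['joints'])
c0=R0.T@(np.array([.434,.338,0])-p0); a0=R0.T@[0,0,1.]; print('cup in tool',c0.round(4),a0.round(3))
al=np.radians(40)-np.arctan2(R0[1,0],R0[0,0])
for ph in (0,60,90,105,120,135,145,155):
    R=Ro.from_euler('z',al).as_matrix()@R0@Ro.from_euler('x',ph,degrees=True).as_matrix()
    a=R@a0; o=R@c0; m=o+.055*a; d=np.array([0,0,-1.])-(-a[2])*a; d/=np.linalg.norm(d); lip=m+.033*d
    bot=o+.033*d
    F=np.array([[x,y,z] for x in(-40,17) for y in(-11,11) for z in(-52,52)])/1000@R.T
    print(ph,'tilt',np.degrees(np.arccos(a[2])).round(1),'mouth az',np.degrees(np.arctan2(a[1],a[0])).round(0),'lip',lip.round(4),'bot',bot.round(4),'finger min',F[F[:,2].argmin()].round(3),F[:,2].min().round(3))
E
python3 pour.py
```

```text
t 7.5333 j [-0.053  0.417  2.247  1.564  1.034 -1.017] p [0.4375 0.3449 0.0359] az 71.98 el -27.22 jaw [ 0.949 -0.314 -0.009] F [-2.71 -2.7   6.14] op 0.0653
cup in tool [ 0.0096 -0.0354 -0.0008] [-0.457  0.889 -0.009]
0 tilt 0.0 mouth az 110.0 lip [-0.008  -0.0002 -0.0137] bot [-0.008  -0.0002 -0.0687] finger min [ 0.041 -0.033 -0.018] -0.018
60 tilt 52.8 mouth az -65.0 lip [ 0.0078 -0.0332 -0.0123] bot [-0.0109  0.0065 -0.0455] finger min [ 0.004 -0.017 -0.053] -0.053
90 tilt 77.9 mouth az -75.0 lip [ 0.0003 -0.0255 -0.0241] bot [-0.014   0.0263 -0.0356] finger min [ 0.    -0.014 -0.054] -0.054
105 tilt 89.7 mouth az -81.0 lip [-0.0028 -0.0199 -0.028 ] bot [-0.0116  0.0344 -0.0282] finger min [-0.009 -0.003 -0.055] -0.055
120 tilt 100.7 mouth az -88.0 lip [-0.0049 -0.0138 -0.0304] bot [-0.0064  0.0402 -0.0202] finger min [-0.017  0.008 -0.053] -0.053
135 tilt 110.5 mouth az -98.0 lip [-0.0054 -0.0079 -0.0316] bot [ 0.0016  0.0431 -0.0123] finger min [-0.023  0.019 -0.047] -0.047
145 tilt 116.0 mouth az -105.0 lip [-0.0048 -0.0046 -0.0318] bot [ 0.0084  0.043  -0.0077] finger min [-0.025  0.027 -0.042] -0.042
155 tilt 120.5 mouth az -114.0 lip [-0.0035 -0.0022 -0.0318] bot [ 0.0159  0.041  -0.0038] finger min [-0.027  0.033 -0.036] -0.036
```

>>> drive_tool(
  moves=[
    [0,0,0.01,0,0,0],
    [0,0,0.015,0,0,0],
    [0,0,0.02,0,0,0],
    [0,0,0.02,0,0,0],
    [0,0,0.02,0,0,0],
    [0,0,0.02,0,0,0],
    [0,0,0.01,0,0,0],
    [0,0,0,0,0,0],
  ],
)

```text
time_s: 8.2
tcp_pos: [0.4379, 0.3447, 0.1519]
orientation: [1.045, 1.224, 0.604]
contact_force: [0.6, 0.2, -0.6]
opening: 0.0653
```

>>> drive_tool(
  moves=[
    [0.004,-0.009,0,0,0,-0.017],
    [0.0092,-0.0187,0,0,0,-0.035],
    [0.0092,-0.0187,0,0,0,-0.035],
    [0.0092,-0.0187,0,0,0,-0.035],
    [0.0092,-0.0187,0,0,0,-0.035],
    [0.0092,-0.0187,0,0,0,-0.035],
    [0.0092,-0.0187,0,0,0,-0.035],
    [0.0092,-0.0187,0,0,0,-0.035],
    [0.0092,-0.0187,0,0,0,-0.035],
    [0.0092,-0.0187,0,0,0,-0.035],
    [0.0092,-0.0187,0,0,0,-0.035],
    [0.0092,-0.0187,0,0,0,-0.035],
    [0.0092,-0.0187,0,0,0,-0.035],
    [0.0092,-0.0187,0,0,0,-0.035],
    [0.0092,-0.0187,0,0,0,-0.035],
    [0.0092,-0.0187,0,0,0,-0.035],
    [0.004,-0.009,0,0,0,-0.017],
    [0,0,0,0,0,0],
    [0,0,0,0,0,0],
  ],
)

```text
time_s: 9.78
tcp_pos: [0.5825, 0.0462, 0.1491]
orientation: [1.321, 0.875, 0.168]
contact_force: [-0.6, 1.2, -2.6]
opening: 0.0655
```

```bash
python3 -c "
from h import *
s,R=st();print(R[:,0].round(4),(R[:,0]*.12).round(4))"
```

```text
t 9.7833 j [-0.599  0.131  2.219  1.388  1.054 -0.651] p [0.5825 0.0462 0.1491] az 40.01 el -27.37 jaw [ 0.638 -0.77  -0.012] F [-0.61  1.17 -2.61] op 0.0655
[ 0.6802  0.5709 -0.4598] [ 0.0816  0.0685 -0.0552]
```

>>> drive_tool(
  moves=[
    [0,0,0,0.0816,0.0685,-0.0552],
    [0,0,-0.003,0.0816,0.0685,-0.0552],
    [0,0,-0.003,0.0816,0.0685,-0.0552],
    [0,0,-0.003,0.0816,0.0685,-0.0552],
    [0,0,-0.003,0.0816,0.0685,-0.0552],
    [0,-0.001,-0.003,0.0816,0.0685,-0.0552],
    [0,-0.001,-0.003,0.0816,0.0685,-0.0552],
    [0,-0.001,-0.003,0.0816,0.0685,-0.0552],
    [0,-0.001,-0.003,0.0816,0.0685,-0.0552],
    [0,-0.001,-0.003,0.0816,0.0685,-0.0552],
    [0,0,-0.003,0.0816,0.0685,-0.0552],
    [0,0,0,0.0816,0.0685,-0.0552],
    [0,0,0,0,0,0],
    [0,0,0,0,0,0],
  ],
)

```text
time_s: 10.95
tcp_pos: [0.5824, 0.0421, 0.1193]
orientation: [2.623, 1.001, -0.585]
contact_force: [0.4, 0.3, -1.8]
opening: 0.0654
```

```bash
python3 -c "
from h import *
s,R=st();print((R[:,0]*.05).round(4))
g=np.load('grasp.npz');print('tilt',np.degrees(np.arccos((R@g['R'].T)[2,2])))
b=get_image('scene');t=get_image('top')
save(np.hstack([cv2.resize(b[160:280,170:330],(400,300)),cv2.resize(t[105:225,180:340],(400,300))]),'pour0')"
```

```text
t 10.95 j [-0.608  0.215  2.21   1.422  1.048  0.7  ] p [0.5824 0.0421 0.1193] az 40.07 el -27.43 jaw [-0.272 -0.387 -0.881] F [ 0.44  0.31 -1.83] op 0.0654
[ 0.034   0.0286 -0.023 ]
tilt 71.67049814780712
```

View pics/pour0.png

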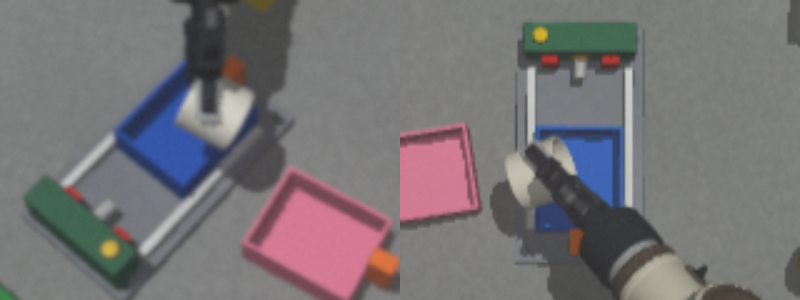

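The picture shows the tilted cup with its mouth over the tray's left (+y) third, at right-half px (570,165), and the fingers clear of the walls. I'll pour slowly.

>>> drive_tool(
  moves=[
    [0,0,0,0.034,0.0286,-0.023],
    [0,0,0,0.034,0.0286,-0.023],
    [0,0,0,0.034,0.0286,-0.023],
    [0,0,0,0.034,0.0286,-0.023],
    [0,0,0,0.034,0.0286,-0.023],
    [0,0,0,0.034,0.0286,-0.023],
    [0,0,0,0.034,0.0286,-0.023],
    [0,0,0,0.034,0.0286,-0.023],
    [0,0,0,0.034,0.0286,-0.023],
    [0,0,0,0.034,0.0286,-0.023],
    [0,0,0,0.034,0.0286,-0.023],
    [0,0,0,0.034,0.0286,-0.023],
    [0,0,0,0.034,0.0286,-0.023],
    [0,0,0,0.034,0.0286,-0.023],
    [0,0,0,0.034,0.0286,-0.023],
    [0,0,0,0.034,0.0286,-0.023],
    [0,0,0,0.034,0.0286,-0.023],
    [0,0,0,0.034,0.0286,-0.023],
    [0,0,0,0.034,0.0286,-0.023],
    [0,0,0,0.034,0.0286,-0.023],
  ],
)

```text
time_s: 12.72
tcp_pos: [0.5829, 0.0414, 0.1199]
orientation: [-2.264, -0.542, 0.905]
contact_force: [-0.5, 0.2, -0.7]
opening: 0.0654
```

>>> drive_tool(
  moves=[
    [0,0,0,0.034,0.0286,-0.023],
    [0,0,0,0.034,0.0286,-0.023],
    [0,0,0,0.034,0.0286,-0.023],
    [0,0,0,0.034,0.0286,-0.023],
    [0,0,0,0.034,0.0286,-0.023],
    [0,0,0,0,0,0],
    [0,0,0,0,0,0],
    [0,0,0,0,0,0],
    [0,0,0,0,0,0],
    [0,0,0,0,0,0],
    [0,0,0,0,0,0],
    [0,0,0,0,0,0],
    [0,0,0,0,0,0],
  ],
)

```text
time_s: 13.8
tcp_pos: [0.5828, 0.0412, 0.1194]
orientation: [-2.039, -0.404, 0.919]
contact_force: [0.6, 0.2, -1.2]
opening: 0.065
```

```bash
python3 -c "
from h import *
s,R=st();print((R[:,0]*.12).round(4))
g=np.load('grasp.npz');print('tilt',np.degrees(np.arccos((R@g['R'].T)[2,2])))
b=get_image('scene');t=get_image('top')
save(np.hstack([cv2.resize(b[160:280,170:330],(400,300)),cv2.resize(t[105:225,180:340],(400,300))]),'pour1')"
```

```text
t 13.8 j [-0.609  0.216  2.208  1.42   1.049  1.956] p [0.5828 0.0412 0.1194] az 40.1 el -27.46 jaw [-0.733  0.567 -0.376] F [ 0.56  0.2  -1.23] op 0.065
[ 0.0815  0.0686 -0.0553]
tilt 120.01006970311347
```

View pics/pour1.png

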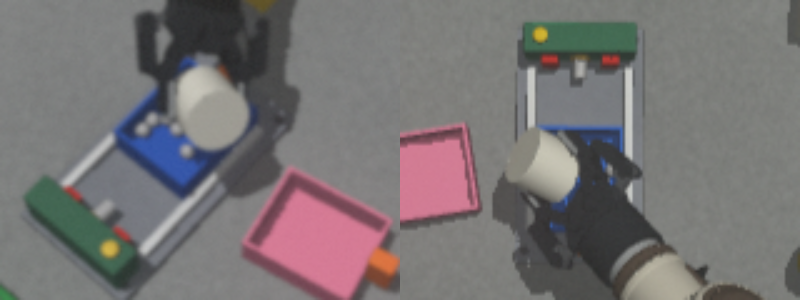

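Four or five balls are visible in the tray and the rest are hidden by the cup. I'll roll back upright and check.

>>> drive_tool(
  moves=[
    [0,0,0.008,-0.0815,-0.0686,0.0553],
    [0,0,0.008,-0.0815,-0.0686,0.0553],
    [0,0,0.008,-0.0815,-0.0686,0.0553],
    [0,0,0.008,-0.0815,-0.0686,0.0553],
    [-0.002,0.004,0,-0.0815,-0.0686,0.0553],
    [-0.004,0.008,0,-0.0815,-0.0686,0.0553],
    [-0.004,0.008,0,-0.0815,-0.0686,0.0553],
    [-0.004,0.008,0,-0.0815,-0.0686,0.0553],
    [-0.004,0.008,0,-0.0815,-0.0686,0.0553],
    [-0.004,0.008,0,-0.0815,-0.0686,0.0553],
    [-0.004,0.008,0,-0.0815,-0.0686,0.0553],
    [-0.004,0.008,0,-0.0815,-0.0686,0.0553],
    [-0.004,0.008,0,-0.0815,-0.0686,0.0553],
    [-0.004,0.008,0,-0.0815,-0.0686,0.0553],
    [-0.004,0.008,0,-0.0815,-0.0686,0.0553],
    [-0.004,0.008,0,-0.0815,-0.0686,0.0553],
    [-0.004,0.008,0,-0.0815,-0.0686,0.0553],
    [-0.004,0.008,0,-0.0815,-0.0686,0.0553],
    [0,0,0,0,0,0],
    [0,0,0,0,0,0],
  ],
)

```text
time_s: 15.57
tcp_pos: [0.5286, 0.1495, 0.1514]
orientation: [1.813, 0.958, -0.074]
contact_force: [-0.1, -1.2, -1.3]
opening: 0.0656
```

```bash
python3 -c "
from h import *
s,R=st()
g=np.load('grasp.npz');print('tilt',np.degrees(np.arccos((R@g['R'].T)[2,2])))
b=get_image('scene');t=get_image('top')
save(np.hstack([cv2.resize(b[160:280,190:350],(400,300),interpolation=2),cv2.resize(t[105:225,180:340],(400,300),interpolation=2)]),'pour2')"
```

```text
t 15.5667 j [-0.414 -0.065  2.415  1.505  0.925 -0.097] p [0.5286 0.1495 0.1514] az 40.09 el -27.43 jaw [ 0.367 -0.808 -0.461] F [-0.1  -1.19 -1.27] op 0.0656
tilt 27.2049902840969
```

View pics/pour2.png

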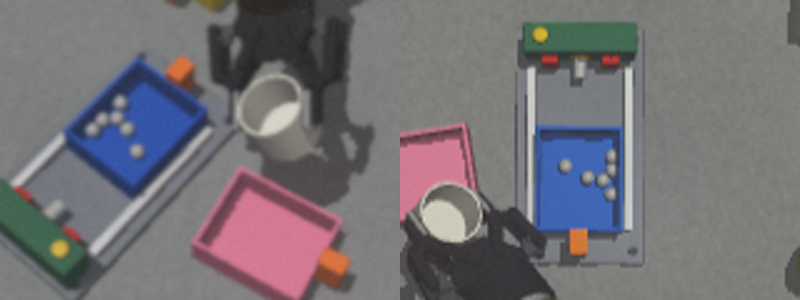

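All six balls are in the tray, in the right half at (565,165), (588,177), (602,180), (612,155), (612,170) and (611,193), and the cup is empty. I'll put the cup back where it stood.

```bash
python3 -c "
from h import *
s,R=st();g=np.load('grasp.npz');v=Ro.from_matrix(g['R']@R.T).as_rotvec();print(v.round(4),(v/12).round(4),g['p']-s['tcp_pos'])"
```

```text
t 15.6667 j [-0.415 -0.064  2.414  1.505  0.925 -0.098] p [0.5292 0.1488 0.1516] az 40.02 el -27.42 jaw [ 0.367 -0.808 -0.46 ] F [ 0.08  0.17 -1.62] op 0.065
[-0.2693 -0.4056  0.7923] [-0.0224 -0.0338  0.066 ] [-0.0916988   0.19611683 -0.11574898]
```

>>> drive_tool(
  moves=[
    [-0.0038,0.0082,0,0,0,0],
    [-0.0076,0.0163,0,-0.0224,-0.0338,0.066],
    [-0.0076,0.0163,0,-0.0224,-0.0338,0.066],
    [-0.0076,0.0163,0,-0.0224,-0.0338,0.066],
    [-0.0076,0.0163,0,-0.0224,-0.0338,0.066],
    [-0.0076,0.0163,0,-0.0224,-0.0338,0.066],
    [-0.0076,0.0163,0,-0.0224,-0.0338,0.066],
    [-0.0076,0.0163,0,-0.0224,-0.0338,0.066],
    [-0.0076,0.0163,0,-0.0224,-0.0338,0.066],
    [-0.0076,0.0163,0,-0.0224,-0.0338,0.066],
    [-0.0076,0.0163,0,-0.0224,-0.0338,0.066],
    [-0.0076,0.0163,0,-0.0224,-0.0338,0.066],
    [-0.0038,0.0082,0,-0.0224,-0.0338,0.066],
    [0,0,-0.02,0,0,0],
    [0,0,-0.02,0,0,0],
    [0,0,-0.02,0,0,0],
    [0,0,-0.015,0,0,0],
    [0,0,-0.01,0,0,0],
    [0,0,0,0,0,0],
    [0,0,0,0,0,0],
  ],
)

```text
time_s: 17.33
tcp_pos: [0.4374, 0.345, 0.0662]
orientation: [1.048, 1.227, 0.605]
contact_force: [-0.7, -0.7, -1.2]
opening: 0.0651
```

```bash
python3 -c "
from h import *
s,R=st();g=np.load('grasp.npz');v=Ro.from_matrix(g['R']@R.T).as_rotvec();print(v.round(4),(g['p']-s['tcp_pos']).round(4))
im=get_image('wrist');save(im,'place')"
```

```text
t 17.3333 j [-0.053  0.316  2.271  1.518  1.036 -0.928] p [0.4374 0.345  0.0662] az 72.03 el -27.22 jaw [ 0.95  -0.313 -0.01 ] F [-0.68 -0.73 -1.22] op 0.0651
[-0.0001 -0.0004 -0.0008] [ 0.0001 -0.0001 -0.0303]
```

View pics/place.png

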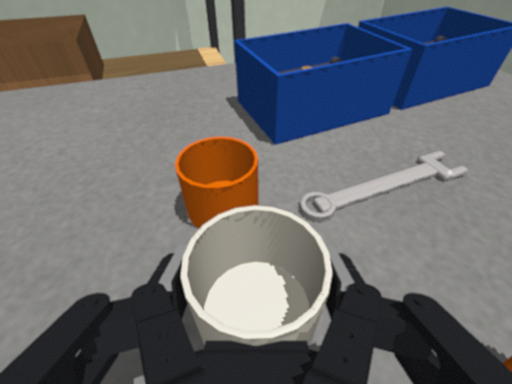

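The cup is empty and held level, with its rim at about (256,275). I'll lower the last 30 mm gently.

>>> drive_tool(
  moves=[
    [0,0,-0.01,0,0,0],
    [0,0,-0.008,0,0,0],
    [0,0,-0.005,0,0,0],
    [0,0,-0.003,0,0,0],
    [0,0,-0.002,0,0,0],
    [0,0,-0.0015,0,0,0],
    [0,0,0,0,0,0],
    [0,0,0,0,0,0],
  ],
)

```text
time_s: 18.05
tcp_pos: [0.4378, 0.3449, 0.0372]
orientation: [1.047, 1.225, 0.607]
contact_force: [0.0, -0.6, -1.1]
opening: 0.0654
```

>>> drive_tool(
  moves=[
    [0,0,-0.0008,0,0,0],
    [0,0,-0.0007,0,0,0],
    [0,0,0,0,0,0],
  ],
)

```text
time_s: 18.3
tcp_pos: [0.4379, 0.3451, 0.036]
orientation: [1.047, 1.224, 0.607]
contact_force: [-0.7, 0.7, 1.5]
opening: 0.0654
```

Touching lightly, so I'll release.

>>> drive_tool(
  moves=[
    [0,0,0,0,0,0],
    [0,0,0,0,0,0],
    [0,0,0,0,0,0],
    [0,0,0,0,0,0],
    [0,0,0,0,0,0],
    [0,0,0,0,0,0],
    [0,0,0,0,0,0],
    [0,0,0,0,0,0],
    [0,0,0,0,0,0],
    [0,0,0,0,0,0],
  ],
  claw=1,
)

```text
time_s: 19.13
tcp_pos: [0.4376, 0.3449, 0.0354]
orientation: [1.047, 1.225, 0.606]
contact_force: [-0.4, -0.1, -0.2]
opening: 0.0855
```

>>> drive_tool(
  moves=[
    [0,0,0.008,0,0,0],
    [0,0,0.015,0,0,0],
    [0,0,0.02,0,0,0],
    [0,0,0.02,0,0,0],
    [0,0,0.03,0,0,0],
    [0,0,0.03,0,0,0],
    [0,0,0.02,0,0,0],
    [0,0,0,0,0,0],
    [0,0,0,0,0,0],
  ],
)

```text
time_s: 19.88
tcp_pos: [0.4381, 0.3449, 0.1795]
orientation: [1.045, 1.222, 0.608]
contact_force: [-0.6, 0.1, -0.0]
opening: 0.0856
```

```bash
python3 -c "
from h import *
s,R=st()
a=-np.arcsin(R[2,0]);al=np.arctan2(R[1,0],R[0,0])
# pitch down to vertical about jaw-ish axis, then jaw along y
T=np.array([[0,0,0],[0,-1,0],[-1,0,0]],float)
for sg in(1,-1):
    T=np.c_[[0,0,-1],np.cross([0,sg,0],[0,0,-1]),[0,sg,0]]
    print(sg,Ro.from_matrix(T@R.T).as_rotvec().round(4))
b=get_image('scene');t=get_image('top')
save(np.hstack([cv2.resize(b[190:310,310:470],(400,300)),cv2.resize(t[165:285,75:235],(400,300))]),'rel')"
```

```text
t 19.8833 j [-0.053 -0.032  2.306  1.343  1.08  -0.578] p [0.4381 0.3449 0.1795] az 71.92 el -27.18 jaw [ 0.95  -0.312 -0.004] F [-0.59  0.12 -0.04] op 0.0856
1 [-1.0187 -0.7427  1.6739]
-1 [-0.6861  0.941  -1.1161]
```

View pics/rel.png

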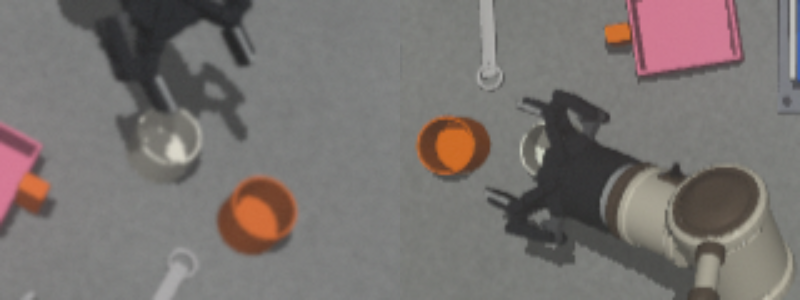

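The cup stands upright and is released, in the left view at (165,140) next to the untouched orange cup. I'll move above the grip block with the tool down and the jaws along y.

>>> drive_tool(
  moves=[
    [0.0039,-0.0209,0.003,-0.0429,0.0588,-0.0698],
    [0.0039,-0.0209,0.003,-0.0429,0.0588,-0.0698],
    [0.0039,-0.0209,0,-0.0429,0.0588,-0.0698],
    [0.0039,-0.0209,0,-0.0429,0.0588,-0.0698],
    [0.0039,-0.0209,0,-0.0429,0.0588,-0.0698],
    [0.0039,-0.0209,0,-0.0429,0.0588,-0.0698],
    [0.0039,-0.0209,0,-0.0429,0.0588,-0.0698],
    [0.0039,-0.0209,0,-0.0429,0.0588,-0.0698],
    [0.0039,-0.0209,0,-0.0429,0.0588,-0.0698],
    [0.0039,-0.0209,0,-0.0429,0.0588,-0.0698],
    [0.0039,-0.0209,0,-0.0429,0.0588,-0.0698],
    [0.0039,-0.0209,0,-0.0429,0.0588,-0.0698],
    [0.0039,-0.0209,0,-0.0429,0.0588,-0.0698],
    [0.0039,-0.0209,0,-0.0429,0.0588,-0.0698],
    [0.0039,-0.0209,0,-0.0429,0.0588,-0.0698],
    [0.0039,-0.0209,0,-0.0429,0.0588,-0.0698],
    [0,0,0,0,0,0],
    [0,0,0,0,0,0],
  ],
)

```text
time_s: 21.48
tcp_pos: [0.4995, 0.0107, 0.1823]
orientation: [1.211, 1.213, -1.213]
contact_force: [-1.0, 0.3, -1.1]
opening: 0.0854
```

```bash
cat > chk.py <<'E'
from h import *
s,R=st();T=np.c_[[0,0,-1],np.cross([0,-1,0],[0,0,-1]),[0,-1,0]]
print(Ro.from_matrix(T@R.T).as_rotvec().round(4),(np.array([.4995,.0112,.057])-s['tcp_pos']).round(4))
E
python3 chk.py
```

```text
t 21.4833 j [-0.222  0.027  1.873  0.002  1.247  1.351] p [0.4995 0.0107 0.1823] az 148.33 el -89.7 jaw [-0.003 -1.    -0.003] F [-0.96  0.3  -1.1 ] op 0.0854
[-0.0027 -0.0044  0.0028] [-0.      0.0005 -0.1253]
```

>>> drive_tool(
  moves=[
    [0,0.0005,-0.02,0,0,0],
    [0,0,-0.02,0,0,0],
    [0,0,-0.02,0,0,0],
    [0,0,-0.02,0,0,0],
    [0,0,-0.015,0,0,0],
    [0,0,-0.015,0,0,0],
    [0,0,-0.01,0,0,0],
    [0,0,-0.005,0,0,0],
    [0,0,0,0,0,0],
  ],
)

```text
time_s: 22.23
tcp_pos: [0.4985, 0.0116, 0.058]
orientation: [1.211, 1.212, -1.213]
contact_force: [-0.3, 0.6, 0.6]
opening: 0.0857
```

>>> drive_tool(
  moves=[
    [0,0,0,0,0,0],
    [0,0,0,0,0,0],
    [0,0,0,0,0,0],
    [0,0,0,0,0,0],
    [0,0,0,0,0,0],
    [0,0,0,0,0,0],
    [0,0,0,0,0,0],
    [0,0,0,0,0,0],
    [0,0,0,0,0,0],
    [0,0,0,0,0,0],
    [0,0,0,0,0,0],
    [0,0,0,0,0,0],
  ],
  claw=0,
)

```text
time_s: 23.23
tcp_pos: [0.5004, 0.0108, 0.0601]
orientation: [1.212, 1.208, -1.211]
contact_force: [-1.5, 0.0, 5.9]
opening: 0.019
```

```bash
python3 chk.py
```

```text
t 23.2333 j [-0.221  0.209  1.948  0.     0.985  1.354] p [0.5004 0.0108 0.0601] az 45.44 el -89.98 jaw [-0.004 -1.    -0.   ] F [-1.46  0.02  5.87] op 0.019
[-0.0003  0.0003  0.0036] [-0.0009  0.0004 -0.0031]
```

>>> drive_tool(
  moves=[
    [0.001,0,0.001,0,0,0],
    [0.003,0,0.001,0,0,0],
    [0.004,0,0,0,0,0],
    [0.004,0,0,0,0,0],
    [0.004,0,0,0,0,0],
    [0.004,0,0,0,0,0],
    [0.004,0,0,0,0,0],
    [0.004,0,0,0,0,0],
    [0.004,0,0,0,0,0],
    [0.004,0,0,0,0,0],
    [0.004,0,0,0,0,0],
    [0.004,0,0,0,0,0],
    [0.003,0,0,0,0,0],
    [0.002,0,0,0,0,0],
    [0.001,0,0,0,0,0],
    [0,0,0,0,0,0],
  ],
)

```text
time_s: 24.57
tcp_pos: [0.5501, 0.011, 0.0615]
orientation: [1.212, 1.208, -1.212]
contact_force: [-0.0, -0.5, -3.6]
opening: 0.0193
```

>>> drive_tool(
  moves=[
    [0.002,0,0,0,0,0],
    [0.002,0,0,0,0,0],
    [0.002,0,0,0,0,0],
    [0.002,0,0,0,0,0],
    [0.002,0,0,0,0,0],
    [0.002,0,0,0,0,0],
    [0,0,0,0,0,0],
    [0,0,0,0,0,0],
  ],
)

```text
time_s: 25.23
tcp_pos: [0.5614, 0.0111, 0.0612]
orientation: [1.211, 1.21, -1.213]
contact_force: [-5.8, -0.7, -0.9]
opening: 0.0185
```

```bash
python3 chk.py
```

```text
t 25.2333 j [-0.196  0.347  1.772  0.     1.025  1.378] p [0.5614 0.0111 0.0612] az 159.38 el -89.87 jaw [-0.003 -1.    -0.001] F [-5.79 -0.69 -0.91] op 0.0185
[-0.0008 -0.0021  0.0034] [-0.0619  0.0001 -0.0042]
```

>>> drive_tool(
  moves=[
    [0.0015,0,0,0,0,0],
    [0.0015,0,0,0,0,0],
    [0.0015,0,0,0,0,0],
    [0.0015,0,0,0,0,0],
    [0.0015,0,0,0,0,0],
    [0.0015,0,0,0,0,0],
    [0.001,0,0,0,0,0],
    [0,0,0,0,0,0],
    [0,0,0,0,0,0],
  ],
)

```text
time_s: 25.98
tcp_pos: [0.5708, 0.0111, 0.0611]
orientation: [1.211, 1.211, -1.214]
contact_force: [-7.4, -0.4, 1.0]
opening: 0.019
```

>>> drive_tool(
  moves=[
    [0.0005,0,0,0,0,0],
    [0.0005,0,0,0,0,0],
    [0.0005,0,0,0,0,0],
    [0.0005,0,0,0,0,0],
    [0,0,0,0,0,0],
    [0,0,0,0,0,0],
  ],
)

```text
time_s: 26.48
tcp_pos: [0.5727, 0.0111, 0.0611]
orientation: [1.211, 1.211, -1.214]
contact_force: [-7.6, -0.6, 1.0]
opening: 0.0187
```

>>> drive_tool(
  moves=[
    [0.0005,0,0,0,0,0],
    [0.0005,0,0,0,0,0],
    [0.0005,0,0,0,0,0],
    [0,0,0,0,0,0],
    [0,0,0,0,0,0],
  ],
)

```text
time_s: 26.9
tcp_pos: [0.5739, 0.0111, 0.061]
orientation: [1.21, 1.212, -1.214]
contact_force: [-9.3, -0.9, 2.1]
opening: 0.019
```

>>> drive_tool(
  moves=[
    [0.0005,0,0,0,0,0],
    [0.0005,0,0,0,0,0],
    [0,0,0,0,0,0],
    [0,0,0,0,0,0],
  ],
)

```text
time_s: 27.23
tcp_pos: [0.5739, 0.011, 0.0607]
orientation: [1.209, 1.213, -1.216]
contact_force: [-12.2, -1.9, 3.1]
opening: 0.0189
```

>>> drive_tool(
  moves=[
    [0.0005,0,0,0,0,0],
    [0.0005,0,0,0,0,0],
    [0.0005,0,0,0,0,0],
    [0,0,0,0,0,0],
    [0,0,0,0,0,0],
  ],
)

```text
time_s: 27.65
tcp_pos: [0.574, 0.0109, 0.0603]
orientation: [1.207, 1.216, -1.219]
contact_force: [-16.8, -2.5, 6.0]
opening: 0.0188
```

>>> drive_tool(
  moves=[
    [0.0005,0,0,0,0,0],
    [0.0005,0,0,0,0,0],
    [0,0,0,0,0,0],
    [0,0,0,0,0,0],
  ],
)

```text
time_s: 27.98
tcp_pos: [0.5741, 0.0108, 0.0602]
orientation: [1.205, 1.218, -1.221]
contact_force: [-21.0, -4.1, 8.2]
opening: 0.0184
```

>>> drive_tool(
  moves=[
    [0,0,0,0,0,0],
    [0,0,0,0,0,0],
    [0,0,0,0,0,0],
    [0,0,0,0,0,0],
    [0,0,0,0,0,0],
    [0,0,0,0,0,0],
  ],
)

```text
time_s: 28.48
tcp_pos: [0.5741, 0.0108, 0.0603]
orientation: [1.205, 1.218, -1.22]
contact_force: [-20.9, -3.6, 8.7]
opening: 0.0191
```

```bash
python3 -c "
from h import *
st();b=get_image('scene');t=get_image('top')
save(np.hstack([cv2.resize(b[170:290,160:320],(400,300),interpolation=2),cv2.resize(t[100:250,85:285],(400,300),interpolation=2)]),'fin')"
```

```text
t 28.4833 j [-0.19   0.383  1.726 -0.002  1.045  1.384] p [0.5741 0.0108 0.0603] az 178.08 el -89.27 jaw [-0.003 -1.    -0.   ] F [-20.94  -3.61   8.73] op 0.0191
```

View pics/fin.png

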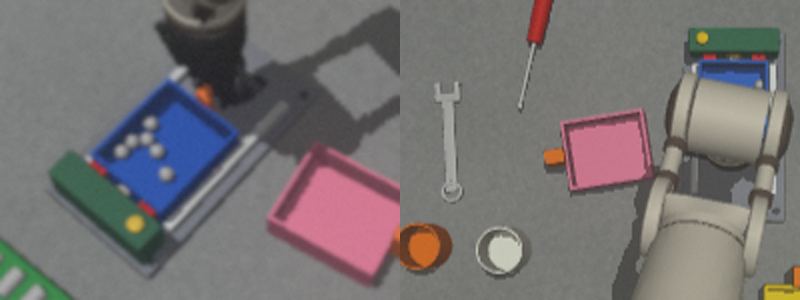

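The tray is against the red pads with six balls in it, and the cup stands upright and empty at right-half (500,250). The push is steady at about 21 N, so I'm handing in.

```bash
python3 -c "
from h import *
print(hand_in())"
```

```text
the job is handed in; nothing more can be done
None
```

I poured all six balls into the blue tray and stood the empty cup back upright where it started. I then pushed the tray onto the red stop pads and handed in with the gripper still pinching the grip block and pressing.

**Last checks:** At 28.5 s of the 64 s allowed, the push was steady at about 21 N with the tool position no longer changing. The highest push I read was 21 N, so there was no sign of ramming. The final picture shows six balls in the tray, the tray on the pads and the cup upright. The wrench, screwdriver and orange cup look undisturbed.

**Not checked or slightly off:**
- The jar and gasket were outside that final picture. The arm never went near them.
- The force on the stop pads and the plunger depth were not measured directly. I inferred them from the push force and from the tool stopping at x = 0.574 m.
- A sideways force of about 4 N and a vertical force of about 9 N remained on the tool. In the picture the tray looks flat between the rails.

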